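# Slide the die plate into the press bed

## Task

Fit the steel die plate to the press bed: pick it up by its bar, set it down flat on the open loading end of the bed, then slide it along the lane between the rails until it drops into the pocket and lies flush, and let go of it. Once it is on the lane keep it down on the lane (no lifting it over to the pocket), feel for the drop and stop there: work gently, without pressing hard or ramming the pocket's wall. Leave the glue bottle, the tin and the awl where they are.

Things in the scene. Friction and masses are not known exactly. Their poses are not given: they have to be found in the camera images.
- plate: die plate, loose: flat bright steel, 70 (x) by 60 (y) by 6 mm, 0.2 to 0.34 kg; a dark grip bar stands across the middle of its top, 16 mm thick (along x), 44 mm wide (along y), from 6 to 34 mm above the underside. Origin: centre of the underside, z up. Starts flat on the bench (z = 0) beside the loading end. Half turns are alike: it fits either way, its x along the lane.
- bed: press bed, fixed: grey metal track, lane along its +x, 320 mm long (x -170 to 150), 90 mm wide. Origin: on its middle line at bench level, z up. x -170 to -80 mm: open flat loading end, top 22.5 mm above the bench. x -55 to 150: two straight rails, inner faces 64 mm apart, tops at 31 mm; before them flared guides narrow from about 82 mm (x = -80) to 64 mm.
- bay (a point): middle of the open loading end: on the bed's middle line at bed x = -125 mm, on its surface (22.5 mm above the bench)
- mouth (a point): start of the straight rails, end of the flare: on the bed's middle line at bed x = -55 mm, on the lane's surface. The plate has 2 mm of play to each side between the rails
- seam (a point): end of the grey lane, bed x = -20 mm. From here a bare aluminium carriage, 0.5 mm lower (22 mm), goes on between the rails. In it is the pocket: full lane width, 73 mm long, 6 mm deep (floor at 16 mm), rigid end walls, then 65 mm more lane. The carriage is clamped elsewhere each time, not measured: pocket centre at bed x 20 to 70 mm. Not held tight, the plate drops in by its weight.
- glue: bystander: cream glue bottle with a blue spout, 72 mm across, 120 mm high; origin at the centre of its foot
- tin: bystander: low brass-coloured rivet tin, 64 mm across, 55 mm high; origin at the centre of its foot
- awl: bystander: awl lying on the bench, wooden handle 85 by 26 by 22 mm and a thin steel spike of 60 mm along its +x; origin under the front of the handle
Things that resemble listed ones, but are neither listed nor needed, are in the scene too. There is more than one size of the plate; the one meant has the size given above.

How it is judged (in metres and radians):
On the way, in this order (a step that is already met when the one before it is completed fails the run):
1. the plate lies flat on the open loading end of the bed (x of plate in the frame of bed between -0.16 and -0.1 m and y of plate in the frame of bed between -0.02 and 0.02 m and z of plate in the frame of bed between 0.0195 and 0.0255 m and angle between plate's own z axis and vertical below 0.06 rad), for 0.2 s.
2. the plate has dropped into the pocket, level (x of plate in the frame of bed between 0.01 and 0.08 m and y of plate in the frame of bed between -0.005 and 0.005 m and z of plate in the frame of bed between 0.013 and 0.018 m and angle between plate's own z axis and vertical below 0.04 rad), for 0.2 s.
At the end, for the whole second after the job is handed in: The plate lies at rest and released in the pocket: its underside within 2 mm above or 3 mm below the pocket floor's height (16 mm over the bed's foot), tilted less than 0.04 rad, its centre within 5 mm of the bed's middle line and between 10 and 80 mm along it (all of step 2 and linear speed of plate below 0.02 m/s and contact force between the fingers and plate below 0.1 N); the robot touches nothing.
It fails at once if the plate pressed or rammed against the bed with more than 60 N (contact force between plate and bed above 60 N).
It fails at once if the plate, dropped in the pocket, pressed or rammed against it with more than 25 N (contact force between plate and bed above 25 N and x of plate in the frame of bed between 0 and 0.09 m and z of plate in the frame of bed between 0.01 and 0.0195 m).
It fails at once if the plate lifted more than 6 mm off the lane (and less than 50 mm over the bench) past the loading end, instead of sliding (x of plate in the frame of bed between -0.06 and 0.15 m and y of plate in the frame of bed between -0.03 and 0.03 m and z of plate in the frame of bed between 0.0285 and 0.05 m).
It fails at once if a bystander moved by more than 20 mm (distance of any of glue, tin, awl from where it was at the start of the episode above 0.02 m).
It also fails if it takes over 58 s, if anything falls off the work surface, if the arm or the gripper's body presses on something with over 40 N, if the wrist force passes 120 N, or if a joint passes its speed limit or range.

## Robot

A 6-joint arm with a two-finger parallel gripper is mounted at the origin on the work surface. World frame = base frame: x ahead of the robot, y to its left, z up, the work surface at z = 0. Lengths are in m, angles in degrees, forces in N, time in s.
With the tool pointing down it reaches from about 0.4 to 0.825 m from the base axis. Payload 7 kg.
Tool frame: the origin (TCP) lies between the finger pads; the fingertips stand 25 mm ahead of it and the grasp point (between the pads) lies 6 mm ahead of it; z points along the fingers, y is the line along which they close (so a half turn about z gives the same grasp; the last joint's range is limited). The gripper opens to 88 mm and grips with 3 to 60 N. Pads are 19 mm wide; open, the fingers measure 130 mm over their backs; the gripper's body (78 mm by 193 mm) begins 47 mm behind the grasp point.
Start: joints at [-47.722, 20.546, 0.682, 0, -70.136, -16.507], TCP at [0.293, -0.608, 0.252] pointing down, gripper open.
Joint ranges: [-176.03, 176.03], [-82.01, 121.73], [-58.28, 71.71], [-173.87, 95.51], [-174.79, -0.11], [-173.66, 173.66]. Speed limits (degrees/s): [136.94, 136.94, 172.46, 180, 180, 180].

## Interface

Orientations are given as [roll, pitch, yaw] about the fixed x, y, z axes, in that order (R = Rz(yaw) Ry(pitch) Rx(roll)).
In Python, from plant import status, optics, job gives the robot as it stands. The module is installed in compiled form; this text tells all that it offers.
- The arm moves only by the tool drive_effector, called after ">>>" by a JSON object that holds its "fn" and its "kwargs", one argument or row to a line. Schema: {"type":"object","properties":{"steps":{"type":"array","items":{"type":"array","items":{"type":"array","items":{"type":"number"},"minItems":5,"maxItems":5},"minItems":1,"maxItems":8},"minItems":1,"maxItems":1},"only":{"type":"string"},"quiet":{"type":"boolean"},"lines":{"type":"string"}},"required":["steps"],"additionalProperties":false}. steps is a list that holds a single list of rows (three levels of brackets), with 1 to 8 rows, each of 5 numbers: dx, dy, dz in parts of the range, where 1.0 means 0.6 m, then a turn about the tool's z in shares of 45 degrees (1.0 is 45 degrees), then the finger opening in m; each row is the pose to reach, as a shift and turn from the pose commanded when the call began, along the tool's axes at that moment; what a row does not reach only later rows make up. A row lasts 1/8 s, in which the tool goes at most 0.0625 m and 10.7 degrees, less where a joint would pass 70% of its speed; a pose out of reach is approached as far as the arm can. The fingers move at their own pace and stop on an object; the grip force is fixed at half the most. Time passes only in rows, so rows that do not move let the fingers close. The tool returns the time, the measured TCP pose, the force, the opening and the grip force at its end. only (a regular expression) keeps the lines of the reply that match it, lines (a string "A,B") keeps lines A to B, and quiet returns only ok. Shift and turn numbers lie between -1 and 1, and a call with a number outside is refused. Input that does not fit is refused with a message, and nothing moves.
- status.get_obs(): the state, without advancing time (a new reading comes with each control period).
- optics.snapshot(name): name is "scene" or "side" or "wrist"; returns a dict with "frame" (400x640x3 uint8, red, green, blue), "z_map" (400x640 float32, m along the optical axis (not along the pixel's ray), 0 where there is no reading), "fovy" (degrees; the focal length in pixels is half the picture's height over the tangent of half this angle, whatever the lens; pixels are square), "cx", "cy" (the principal point, pixels), "R" (3x3) and "t" (3): a world point X has camera coordinates R X + t; the wrist camera has in their place "T_tool_cam" (4x4, takes a point from camera to tool coordinates, whose origin is the TCP and whose axes are the flange's). Camera axes: x right, y down, z forward; pixel columns grow to the right and rows downward; lengths in m; the calibration is good to about 2 mm. The wrist camera is an equidistant fisheye: a pixel r from the principal point sees the ray r / f radians off the axis. A picture is of the moment at which its call begins: read the wrist's pose just before it.
- job.close_job(): hands the job in; it is judged then, once.
The state is a dict: "clock": time; "joint_pos": joint angles; "qvel": joint speeds; "tau": joint torques, N m; "tool_pos": TCP position; "orientation": TCP orientation; "force": force on the tool from outside, world axes, zero at the start; "moment": the same for the moment, N m; "opening": finger opening in m; "gripper_force": force on a finger pad.
Only numpy, scipy, OpenCV 4.12 (cv2) and the standard library are available. Lean on these libraries where they do the work, as an engineer would, in place of code of your own. Each camera call takes 0.05 s, during which the arm holds its last target. There are 200 camera calls.

## Working session

There is one attempt and no reset: what is moved stays moved. The work goes in short steps, Python scripts to look and compute and a tool call to move; the robot and the scene stay as the last step left them, time stands still between calls to the robot, and variables do not carry over. Pictures are saved under pics/ and viewed, at most 10 in all, crops included, and the job is handed in when it is done.

```bash
mkdir -p pics; cat > h.py <<'E'
from plant import status, optics
import numpy as np, cv2
from scipy.spatial.transform import Rotation as Ro
def snap(n,tag=None):
    o=status.get_obs(); s=optics.snapshot(n); s['obs']=o
    if n=='wrist':
        T=np.eye(4);T[:3,:3]=Ro.from_euler('xyz',o['orientation'],degrees=True).as_matrix();T[:3,3]=o['tool_pos']
        s['W']=T@np.array(s['T_tool_cam'])
    else:
        W=np.eye(4);R=np.array(s['R']);W[:3,:3]=R.T;W[:3,3]=-R.T@np.array(s['t']);s['W']=W
    s['f']=200/np.tan(np.radians(s['fovy'])/2); s['fish']=n=='wrist'
    if tag: cv2.imwrite(f'pics/{tag}.png',s['frame'][:,:,::-1]); np.save(f'pics/{tag}.npy',s,allow_pickle=True)
    return s
def load(tag): return np.load(f'pics/{tag}.npy',allow_pickle=True).item()
def ray(s,uv):
    uv=np.atleast_2d(np.array(uv,float)); x=(uv-[s['cx'],s['cy']])/s['f']
    if s['fish']:
        r=np.linalg.norm(x,axis=1,keepdims=True)+1e-12
        d=np.hstack([x/r*np.sin(r),np.cos(r)])
    else: d=np.hstack([x,np.ones((len(x),1))])
    return d@s['W'][:3,:3].T
def onplane(s,uv,z):
    d=ray(s,uv);o=s['W'][:3,3]
    return o+d*((z-o[2])/d[:,2])[:,None]
def cloud(s):
    v,u=np.mgrid[0:400,0:640]; uv=np.stack([u.ravel(),v.ravel()],1)
    x=(uv-[s['cx'],s['cy']])/s['f']
    if s['fish']:
        r=np.linalg.norm(x,axis=1,keepdims=True)+1e-12; x=x/r*np.tan(r)
    z=s['z_map'].ravel()[:,None]
    P=np.hstack([x*z,z])@s['W'][:3,:3].T+s['W'][:3,3]
    P[z[:,0]<=0]=np.nan
    return P.reshape(400,640,3)
E
python3 - <<'E'
from h import *
print(status.get_obs())
for n in ('scene','side','wrist'):
    s=snap(n,n+'0'); print(n,s['fovy'],s['cx'],s['cy'],s['W'].round(3).tolist(),(s['z_map']>0).mean())
E
```

```text
{'clock': 0.0, 'joint_pos': array([-4.77238295e+01,  2.05899402e+01,  6.34636227e-01, -2.00920242e-02,
       -7.01372067e+01, -1.65061882e+01]), 'qvel': array([-0.00313605, -0.02503686,  0.01538375, -0.09786381,  0.01942363,
        0.10184703]), 'tau': array([ 6.34924309e-04, -5.82719564e+01,  2.93068618e+01,  6.99757889e+00,
        6.84404396e-03, -1.67775456e-04]), 'tool_pos': array([ 0.29323714, -0.6074773 ,  0.25064618]), 'orientation': array([ 1.79905935e+02, -8.17696150e-03, -1.54236853e+02]), 'force': array([-0.88172587, -0.49374954, -0.2507462 ]), 'moment': array([0.0400185 , 0.00086386, 0.00836461]), 'gripper_force': 0.0, 'opening': 0.08792069996824178}
scene 48.949492643568405 323.42288395179185 196.98526986828028 [[0.567, 0.554, -0.61, 1.326], [0.824, -0.381, 0.42, -0.515], [-0.0, -0.74, -0.672, 0.88], [0.0, 0.0, 0.0, 1.0]] 0.99617578125
side 53.912042197930205 325.1626745094124 194.6489980440821 [[-0.912, -0.232, 0.34, 0.152], [-0.411, 0.558, -0.721, 0.931], [-0.023, -0.797, -0.604, 0.844], [0.0, 0.0, 0.0, 1.0]] 0.99596875
wrist 65.70646984690485 322.01053637351356 204.04093140115577 [[-0.435, 0.87, 0.233, 0.231], [0.901, 0.42, 0.113, -0.639], [0.001, 0.259, -0.966, 0.384], [0.0, 0.0, 0.0, 1.0]] 0.96799609375
```

View pics/scene0.png

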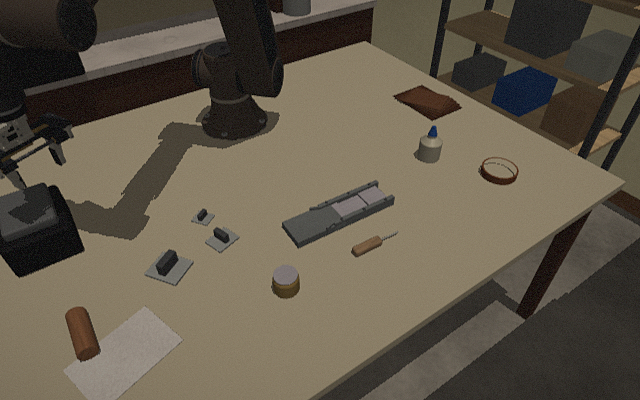

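View pics/side0.png

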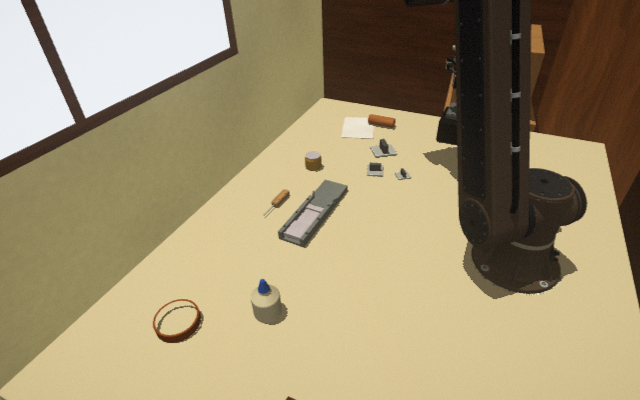

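The scene view shows three plates, at (203,216), (222,238) and (170,266). The bed runs from (300,230), its loading end, to (385,195), with the bright carriage at the far end. The tin is at (286,281), the awl at (367,246) and the glue at (430,148). Next I measure the plate and bed sizes from the depth maps.

```bash
python3 - <<'E'
from h import *
for n in('scene0','side0'):
    s=load(n);P=cloud(s);z=P[...,2]
    m=((z>0.0035)&(z<0.15)&(P[...,0]>.35)&(P[...,0]<.95)&(abs(P[...,1])<.5)).astype(np.uint8)
    k,l,st,c=cv2.connectedComponentsWithStats(m)
    print(n,'bench z',np.nanmedian(z[(abs(z)<.02)]))
    for i in range(1,k):
        if st[i,4]<60: continue
        Q=P[l==i]; r=cv2.minAreaRect(Q[:,:2].astype(np.float32))
        print(c[i].round(),st[i,4],'c',np.round(r[0],4),'size',np.round(r[1],4),'ang',round(r[2],1),'zmax',np.percentile(Q[:,2],[50,98]).round(4))
E
```

```text
scene0 bench z 0.0008251391398877983
[430. 146.] 641 c [0.5641 0.421 ] size [0.0761 0.0592] ang 27.5 zmax [0.0604 0.1172]
[488. 176.] 72 c [0.7521 0.4962] size [0.045  0.0076] ang 0.0 zmax [0.0167 0.0273]
[336. 213.] 3183 c [0.6077 0.0355] size [0.3428 0.1235] ang 87.5 zmax [0.0229 0.0338]
[203. 216.] 189 c [ 0.4083 -0.2954] size [0.0554 0.0517] ang 28.3 zmax [0.0066 0.0269]
[221. 238.] 480 c [ 0.5053 -0.2892] size [0.0836 0.0754] ang 19.7 zmax [0.0079 0.0359]
[368. 245.] 366 c [0.7571 0.041 ] size [0.0389 0.151 ] ang 7.9 zmax [0.0205 0.0254]
[169. 267.] 1000 c [ 0.528  -0.4348] size [0.0959 0.0922] ang 33.8 zmax [0.0098 0.0464]
[286. 281.] 766 c [ 0.7331 -0.2151] size [0.0638 0.1039] ang 53.9 zmax [0.0531 0.0582]
side0 bench z 0.00011231432270064623
[383. 149.] 288 c [ 0.5284 -0.4351] size [0.0974 0.099 ] ang 34.1 zmax [0.0092 0.046 ]
[313. 160.] 288 c [ 0.7582 -0.2637] size [0.0742 0.1494] ang 27.6 zmax [0.042  0.0582]
[375. 169.] 186 c [ 0.5139 -0.2906] size [0.0584 0.0816] ang 14.8 zmax [0.009 0.036]
[403. 174.] 97 c [ 0.4053 -0.2993] size [0.0586 0.0587] ang 21.5 zmax [0.0062 0.0264]
[312. 213.] 2057 c [0.624  0.0135] size [0.3508 0.1141] ang 87.4 zmax [0.0223 0.0336]
[279. 199.] 180 c [0.76   0.0319] size [0.0482 0.1628] ang 6.4 zmax [0.0195 0.0245]
[266. 302.] 1010 c [0.5805 0.4254] size [0.072  0.1175] ang 73.8 zmax [0.0663 0.1171]
```

The middle plate matches: its height is 36 mm against 34 given, its footprint is about 70 x 60, and it sits near (0.507,-0.290). The bed's heights (22.5 and 31 mm) and its 320 mm length also fit. I move the wrist camera over the plate and the bed.

Units first: shifts go in shares of 0.6 m and turns go in shares of 45 degrees. So -0.36 m / 0.6 = -0.6, -0.05 m / 0.6 = -0.0833, 23 degrees / 45 = 0.5111.

>>> {"fn": "drive_effector", "kwargs": {
  "steps": [
    [[0,0,-0.0667,0,0.088],[-0.1,0.05,-0.0833,0.0889,0.088],[-0.1833,0.1167,-0.0833,0.1778,0.088],[-0.2667,0.1833,-0.0833,0.2667,0.088],[-0.35,0.25,-0.0833,0.3556,0.088],[-0.4333,0.3167,-0.0833,0.4444,0.088],[-0.5167,0.3833,-0.0833,0.5111,0.088],[-0.6,0.45,-0.0833,0.5111,0.088]]
  ]
}}

```text
clock: 1.15
tool_pos: [0.4945, -0.2191, 0.3016]
orientation: [180.0, 0.0, -177.3]
force: [1.6, -1.1, 0.0]
opening: 0.0876
gripper_force: 0.0
```

>>> {"fn": "drive_effector", "kwargs": {
  "steps": [
    [[-0.0667,0.0333,0,0,0.088],[-0.0667,0.0333,0,0,0.088],[-0.0667,0.0333,0,0,0.088]]
  ]
}}

```text
clock: 1.52
tool_pos: [0.5328, -0.199, 0.3011]
orientation: [180.0, -0.1, -177.2]
force: [-0.7, 0.2, 0.7]
opening: 0.0875
gripper_force: 0.0
```

```bash
python3 - <<'E'
from h import *
s=snap('wrist','w1');print(s['obs']['tool_pos'],s['obs']['orientation'],s['obs']['clock'])
E
```

```text
[ 0.5328111  -0.1990248   0.30108236] [ 1.79988554e+02 -6.16132509e-02 -1.77200674e+02] 1.525
```

View pics/w1.png

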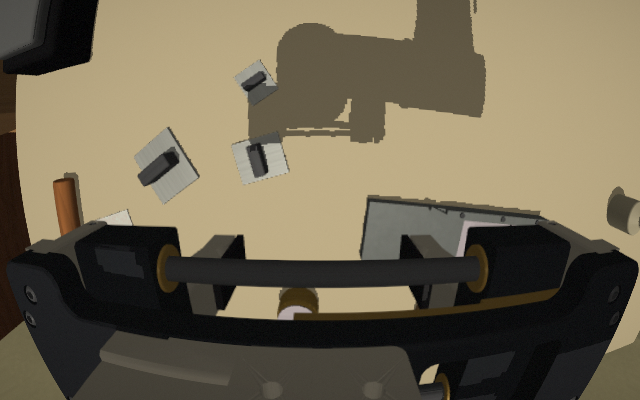

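The wrist view shows the plate at (261,160) with its bar at (257,160). The bed's loading end starts at corners (369,197) and (361,255), partly hidden by the gripper. I measure the plate here, and the bed from the fixed cameras.

```bash
python3 - <<'E'
from h import *
s=load('w1');P=cloud(s)
sub=np.zeros((400,640),bool);sub[120:195,222:300]=1
hsv=cv2.cvtColor(s['frame'],cv2.COLOR_RGB2HSV)
z=P[...,2];d=P[...,:2]-[.507,-.29]
print('bench',np.nanmedian(z[sub&(hsv[...,1]>60)]))
for nm,m in(('sat',sub&(hsv[...,1]<45)),('z',sub&(z>.0035)),):
    k,l,st,c=cv2.connectedComponentsWithStats(cv2.morphologyEx(m.astype(np.uint8),cv2.MORPH_OPEN,np.ones((3,3))));i=1+np.argmax(st[1:,4])
    uv=np.argwhere(l==i)[:,::-1]; Q=onplane(s,uv,.006)[:,:2].astype(np.float32)
    r=cv2.minAreaRect(Q);print(nm,st[i],np.round(r[0],4),np.round(r[1],4),r[2])
m=sub&(z>.028); Q=P[m][:,:2].astype(np.float32);print('bar depth',m.sum(),cv2.minAreaRect(Q),np.median(z[m]),Q.mean(0))
uv=np.argwhere(m)[:,::-1];Q=onplane(s,uv,.034)[:,:2].astype(np.float32);print('bar ray',cv2.minAreaRect(Q),Q.mean(0))
# bed from fixed cams: fits on depth points
for n in('scene0','side0'):
    s=load(n);P=cloud(s);z=P[...,2]
    reg=(abs(P[...,0]-.61)<.08)&(P[...,1]>-.2)&(P[...,1]<.25)
    top=reg&(z>.019)&(z<.037)
    k,l,st,c=cv2.connectedComponentsWithStats(top.astype(np.uint8));i=1+np.argmax(st[1:,4])
    Q=P[l==i][:,:2].astype(np.float32);r=cv2.minAreaRect(Q);print(n,'top',r)
    rl=reg&(z>.028)&(z<.036);Q=P[rl][:,:2];print('rails',cv2.minAreaRect(Q.astype(np.float32)),rl.sum())
E
```

```text
bench 0.0004282494856915342
sat [ 232  132   57   52 2024] [ 0.5159 -0.2888] [0.0602 0.0705] 16.931581497192383
z [ 232  132   56   52 2017] [ 0.516  -0.2891] [0.0608 0.0708] 17.157812118530273
bar depth 404 ((0.5162461400032043, -0.2889527678489685), (0.04463052749633789, 0.01700092852115631), 19.707820892333984) 0.034326615920581394 [ 0.51586604 -0.28836125]
bar ray ((0.5160326361656189, -0.28846463561058044), (0.044518887996673584, 0.017750347033143044), 19.385963439941406) [ 0.515873   -0.28837144]
scene0 top ((0.618638277053833, 0.02685736119747162), (0.32221198081970215, 0.09865888208150864), 87.337646484375)
rails ((0.619346022605896, 0.06956684589385986), (0.23210680484771729, 0.0985492616891861), 87.99811553955078) 597
side0 top ((0.6153320074081421, 0.02481016516685486), (0.32628118991851807, 0.0936085507273674), 87.3136978149414)
rails ((0.617848813533783, 0.07066880166530609), (0.2330583781003952, 0.09203167259693146), 86.71562194824219) 401
```

```bash
python3 - <<'E'
from h import *
a=cv2.resize(load('scene0')['frame'][165:260,265:410],None,fx=4,fy=4,interpolation=cv2.INTER_CUBIC)
b=cv2.resize(load('side0')['frame'][170:255,265:360],None,fx=2.5,fy=2.5,interpolation=cv2.INTER_CUBIC)
b=cv2.copyMakeBorder(b,0,0,0,580-b.shape[1],0)if b.shape[1]<580 else b
cv2.imwrite('pics/c.png',np.vstack([a,b])[:,:,::-1]);print(a.shape,b.shape)
E
```

```text
(380, 580, 3) (212, 580, 3)
```

View pics/c.png

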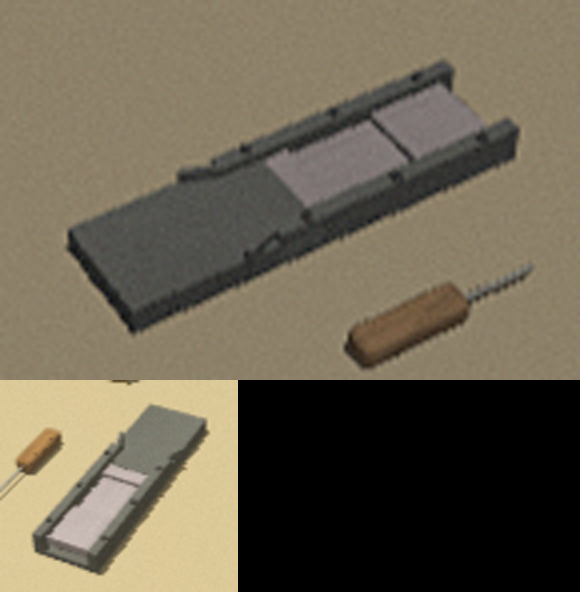

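The crop shows the carriage with a dark line, the pocket's wall edge, in it. Plate centre is (0.516,-0.2887), and its measured size of 70.7 x 60.5 mm matches. The fixed cameras differ by 3 mm on the bed, so I take one wrist view over it.

To row units: 0.21 m / 0.6 = 0.35, -0.18 m / 0.6 = -0.3.

>>> {"fn": "drive_effector", "kwargs": {
  "steps": [
    [[-0.0667,0.0667,0,0,0.088],[-0.1333,0.1333,0,0,0.088],[-0.2,0.2167,0,0,0.088],[-0.2667,0.2833,0,0,0.088],[-0.3,0.35,0,0,0.088],[-0.3,0.35,0,0,0.088],[-0.3,0.35,0,0,0.088]]
  ]
}}

```text
clock: 2.45
tool_pos: [0.7023, 0.0183, 0.3015]
orientation: [-180.0, -0.0, -177.3]
force: [0.5, -0.3, -0.1]
opening: 0.0876
gripper_force: 0.0
```

```bash
python3 - <<'E'
from h import *
s=snap('wrist','w2');print(s['obs']['tool_pos'],s['obs']['orientation'],s['obs']['clock'])
E
```

```text
[0.70229597 0.01833776 0.30149661] [-1.79991343e+02 -2.44661147e-02 -1.77265567e+02] 2.45
```

View pics/w2.png

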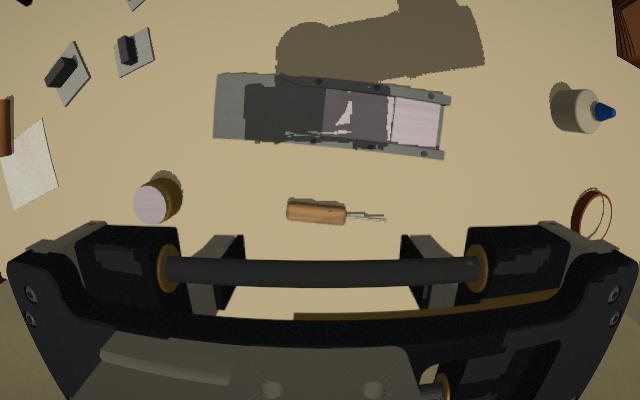

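The whole bed is visible, from (215,105) to (447,127). The far pocket wall shows at about (391,118) and the seam at about (324,110).

```bash
python3 - <<'E'
from h import *
s=load('w2');P=cloud(s);z=P[...,2];reg=(P[...,0]>.53)&(P[...,0]<.70)&(P[...,1]>-.2)&(P[...,1]<.25)
print('bench',np.median(z[reg&(z<.008)]))
m=cv2.morphologyEx((reg&(z>.012)&(z<.037)).astype(np.uint8),cv2.MORPH_OPEN,np.ones((3,3)))
Q=P[m>0][:,:2].astype(np.float32);r=cv2.minAreaRect(Q);print('top',r)
rail=reg&(z>.0275)&(z<.036);Q=P[rail][:,:2]
e0=np.radians(r[2] if r[1][0]>r[1][1] else r[2]+90); d0=np.array([np.cos(e0),np.sin(e0)]); d0*=np.sign(d0[1])
L=[]
c0=np.array(r[0])
n0=np.array([-d0[1],d0[0]])
v=(Q-c0)@n0;u=(Q-c0)@d0
for sg in(1,-1):
    k=(sg*v>.028)&(u>-.02); p=np.polyfit(u[k],v[k],1);L.append(p);print('rail',p,k.sum(),np.percentile(v[k],[2,50,98]).round(4),np.percentile(u[k],[0,100]))
p=(L[0]+L[1])/2;th=np.arctan2(d0[1],d0[0])+np.arctan(p[0]);print('lane dir deg',np.degrees(th))
d=np.array([np.cos(th),np.sin(th)]);n=np.array([-d[1],d[0]])
C=c0+n0*p[1]; 
k=m>0;U=(P[k][:,:2]-C)@d;V=(P[k][:,:2]-C)@n
mn,mx=np.percentile(U,[.3,99.7]);print('u ext',mn,mx)
O=C+d*((mn+mx)/2+.010); print('origin',O,'bay',O-.125*d)
U=(P[...,:2]-O)@d;V=(P[...,:2]-O)@n
for a in np.arange(-.175,.155,.006):
    k=(abs(U-a)<.003)&(abs(V)<.022); print(round(a,3),round(float(np.median(z[k]))*1e3,1),s['frame'][k].mean().round(),end=' | ')
np.save('bed.npy',np.r_[O,th])
E
```

```text
bench 0.00039153687396645265
top ((0.6184163093566895, 0.024965554475784302), (0.3204078674316406, 0.09219775348901749), 87.3919448852539)
rail [0.00061592 0.03772287] 1319 [0.0314 0.0377 0.0443] [-0.01988797  0.16029875]
rail [ 4.63738820e-05 -3.89008408e-02] 1300 [-0.0454 -0.0389 -0.0325] [-0.01992154  0.16068122]
lane dir deg 87.41091813677328
u ext -0.15831482404000916 0.15622353429755623
origin [0.61940918 0.03388397] bay [ 0.6137626  -0.09098843]
-0.175 0.4 136.0 | -0.169 22.8 106.0 | -0.163 22.8 104.0 | -0.157 23.0 105.0 | -0.151 23.0 105.0 | -0.145 22.9 105.0 | -0.139 22.9 105.0 | -0.133 23.0 105.0 | -0.127 22.9 88.0 | -0.121 22.9 55.0 | -0.115 23.1 54.0 | -0.109 23.1 54.0 | -0.103 22.8 54.0 | -0.097 22.9 54.0 | -0.091 22.9 54.0 | -0.085 22.7 55.0 | -0.079 22.9 55.0 | -0.073 22.9 55.0 | -0.067 22.9 55.0 | -0.061 22.8 55.0 | -0.055 23.1 55.0 | -0.049 22.9 55.0 | -0.043 22.8 55.0 | -0.037 22.9 54.0 | -0.031 22.9 55.0 | -0.025 23.0 55.0 | -0.019 22.6 71.0 | -0.013 22.5 88.0 | -0.007 22.4 89.0 | -0.001 22.3 94.0 | 0.005 16.3 111.0 | 0.011 16.4 137.0 | 0.017 16.2 125.0 | 0.023 16.5 87.0 | 0.029 16.3 87.0 | 0.035 16.4 87.0 | 0.041 16.3 88.0 | 0.047 16.3 88.0 | 0.053 16.5 88.0 | 0.059 16.2 88.0 | 0.065 16.3 101.0 | 0.071 16.4 168.0 | 0.077 22.0 153.0 | 0.083 22.4 174.0 | 0.089 22.3 174.0 | 0.095 22.3 173.0 | 0.101 22.4 173.0 | 0.107 22.4 173.0 | 0.113 22.2 173.0 | 0.119 22.3 172.0 | 0.125 22.4 172.0 | 0.131 22.1 172.0 | 0.137 22.4 168.0 | 0.143 8.6 133.0 | 0.149 8.3 110.0 |
```

Measured bed frame: origin (0.6194, 0.0339), lane direction 87.4°, pocket from about 0.002 to 0.074, so its centre is near 0.038. All heights agree with the given ones. Next I go above the plate.

To row units: -0.2978 m / 0.6 = -0.4963, 0.2007 m / 0.6 = 0.3345, -14.8 degrees / 45 = -0.3289.

>>> {"fn": "drive_effector", "kwargs": {
  "steps": [
    [[0.05,-0.0667,0,-0.0667,0.088],[0.1,-0.15,0.0333,-0.1333,0.088],[0.15,-0.2333,0.0833,-0.2,0.088],[0.2,-0.3167,0.1333,-0.2667,0.088],[0.25,-0.3833,0.1833,-0.3289,0.088],[0.3,-0.45,0.2333,-0.3289,0.088],[0.3345,-0.4963,0.2667,-0.3289,0.088],[0.3345,-0.4963,0.2667,-0.3289,0.088]]
  ]
}}

```text
clock: 3.5
tool_pos: [0.513, -0.2905, 0.1405]
orientation: [179.9, -0.1, -162.7]
force: [0.9, 0.3, 1.1]
opening: 0.0877
gripper_force: 0.0
```

```bash
python3 - <<'E'
from h import *
s=snap('wrist','w3');P=cloud(s);z=P[...,2];print(s['obs']['tool_pos'],s['obs']['orientation'])
for o in ((.516,-.2887),):
    k=(abs(P[...,0]-o[0])<.05)&(abs(P[...,1]-o[1])<.05)&(z>.029)&(z<.04)
    Q=P[k][:,:2].astype(np.float32);print(k.sum(),cv2.minAreaRect(Q),np.median(z[k]))
E
```

```text
[ 0.51302729 -0.29045651  0.14051915] [ 1.79921698e+02 -1.23627066e-01 -1.62719814e+02]
1042 ((0.5153854489326477, -0.28934770822525024), (0.043531134724617004, 0.01572819985449314), 16.90213394165039) 0.034258235104509094
```

View pics/w3.png

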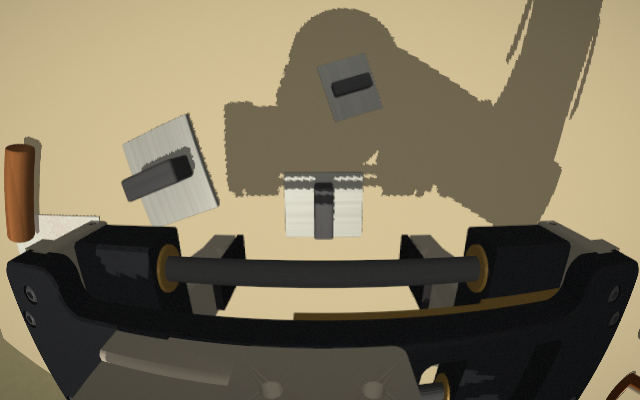

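The bar is centred between the fingers at (323,210), and its measured size of 43.5 x 15.7 mm matches. I descend and grip.

To row units: 0.1065 m / 0.6 = 0.1775, 0.095 m / 0.6 = 0.1583.

>>> {"fn": "drive_effector", "kwargs": {
  "steps": [
    [[-0.0042,0,0.0667,0,0.06],[-0.0042,0,0.125,0,0.06],[-0.0042,0,0.1583,0,0.06],[-0.0042,0,0.1775,0,0.06],[-0.0042,0,0.1775,0,0.06],[-0.0042,0,0.1775,0,0],[-0.0042,0,0.1775,0,0],[-0.0042,0,0.1775,0,0]]
  ]
}}

```text
clock: 4.55
tool_pos: [0.5194, -0.2872, 0.0357]
orientation: [-180.0, 0.1, -162.4]
force: [0.8, 0.2, 0.1]
opening: 0.0353
gripper_force: 0.0
```

>>> {"fn": "drive_effector", "kwargs": {
  "steps": [
    [[0,0,0,0,0],[0,0,0,0,0],[0,0,0,0,0]]
  ]
}}

```text
clock: 4.92
tool_pos: [0.519, -0.2872, 0.0351]
orientation: [-180.0, -0.0, -162.4]
force: [-0.1, 0.4, 1.8]
opening: 0.0157
gripper_force: 30.0
```

Gripped, with an opening of 15.7 mm and the TCP 3–4 mm off the bar's middle along the bar. I lift and carry it above the bay.

To row units: 0.1571 m / 0.6 = 0.2618, -0.1529 m / 0.6 = -0.2548, 20.2 degrees / 45 = 0.4489.

>>> {"fn": "drive_effector", "kwargs": {
  "steps": [
    [[0,0,-0.025,0,0],[0,0,-0.075,0,0],[-0.05,0.05,-0.1167,0.0889,0],[-0.1,0.1,-0.1167,0.1778,0],[-0.15,0.15,-0.1167,0.2667,0],[-0.2,0.2,-0.1167,0.3556,0],[-0.2417,0.2417,-0.1167,0.4489,0],[-0.2548,0.2618,-0.1167,0.4489,0]]
  ]
}}

```text
clock: 5.92
tool_pos: [0.6181, -0.0894, 0.1055]
orientation: [180.0, 0.0, 177.4]
force: [-1.1, 0.6, -3.6]
opening: 0.0158
gripper_force: 30.0
```

>>> {"fn": "drive_effector", "kwargs": {
  "steps": [
    [[0,0,0,0,0],[0,0,0,0,0],[0,0,0,0,0]]
  ]
}}

```text
clock: 6.3
tool_pos: [0.6169, -0.0921, 0.1052]
orientation: [-180.0, -0.0, 177.3]
force: [0.7, -0.9, -3.2]
opening: 0.0158
gripper_force: 30.0
```

```bash
python3 - <<'E'
from h import *
s=snap('wrist','w4');o=s['obs'];P=cloud(s);z=P[...,2];t=o['tool_pos'];print(t,o['orientation'],o['force'],o['opening'])
zb=z[(abs(P[...,0]-t[0])<.06)&(abs(P[...,1]-t[1])<.06)&(z>.04)]
print(np.histogram(zb,bins=np.arange(.04,.16,.005)))
E
```

```text
[ 0.61688425 -0.09210768  0.10517934] [-1.79997947e+02 -1.13618689e-02  1.77324057e+02] [ 0.72641059 -0.8622817  -3.18035216] 0.01584697830578389
(array([   0,    0,    0,    0,    0,    0,  176, 4392,   84,  233,  223,
        285, 1862,  316,  117,   32,   41,  492,   50,   72,  101,   84,
        851]), array([0.04 , 0.045, 0.05 , 0.055, 0.06 , 0.065, 0.07 , 0.075, 0.08 ,
       0.085, 0.09 , 0.095, 0.1  , 0.105, 0.11 , 0.115, 0.12 , 0.125,
       0.13 , 0.135, 0.14 , 0.145, 0.15 , 0.155]))
```

View pics/w4.png

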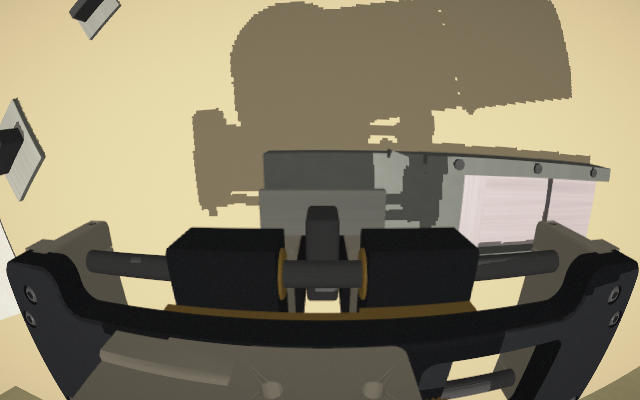

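The plate hangs level. Its rear edge is at row 190 and its sides are at columns 261 and 385. From these edges I compute the plate's offset in the grip.

```bash
python3 - <<'E'
from h import *
s=load('w4');o=s['obs'];P=cloud(s);z=P[...,2]
b=np.load('bed.npy');d=np.array([np.cos(b[2]),np.sin(b[2])]);n=np.array([-d[1],d[0]])
m=(z>.073)&(z<.080);m[:180]=0;m[235:]=0;m[:,:250]=0;m[:,400:]=0
m=cv2.morphologyEx(m.astype(np.uint8),cv2.MORPH_OPEN,np.ones((3,3)));
uv=np.argwhere(m>0)[:,::-1];Q=onplane(s,uv,.0763)[:,:2]
T=o['tool_pos'][:2];U=(Q-T)@d;V=(Q-T)@n   # n = +bed y (-> world -x)
print('U',U.min(),U.max(),'V max',V.max(),'=> centre offset U',(U.min()+U.max())/2,'V',V.max()-.030)
# rear edge angle
ed=[];
for c in range(270,378,3):
    r=np.where(m[:,c])[0]
    if len(r): ed.append((c,r[0]))
E=onplane(s,ed,.0763)[:,:2];e=(E-T);p=np.polyfit(e@d,e@n,1);print('edge slope deg',np.degrees(p[0]),'V at 0',p[1])
tb=(T-b[:2]);print('TCP in bed',tb@d,tb@n)
E
```

```text
U -0.0355569077964708 0.03435657240027935 V max 0.03372246891785726 => centre offset U -0.0006001676980957223 V 0.003722468917857262
edge slope deg -0.024297312098303776 V at 0 0.03347833888704221
TCP in bed -0.1259770930902528 -0.003169024741437613
```

In the bed frame the plate sits at x = -0.127, y = +0.0005, and its edge is aligned within 0.03°. In this pose tool +y is bed +x and tool +x is bed +y. I lower it.

To row units: 0.046 m / 0.6 = 0.0767, 0.045 m / 0.6 = 0.075.

>>> {"fn": "drive_effector", "kwargs": {
  "steps": [
    [[-0.0007,0,0.0333,0,0],[-0.0007,0,0.0583,0,0],[-0.0007,0,0.07,0,0],[-0.0007,0,0.075,0,0],[-0.0007,0,0.0767,0,0],[-0.0007,0,0.0767,0,0],[-0.0007,0,0.0767,0,0]]
  ]
}}

```text
clock: 7.22
tool_pos: [0.618, -0.0912, 0.0595]
orientation: [180.0, 0.0, 177.4]
force: [-0.5, 0.3, -2.5]
opening: 0.0154
gripper_force: 30.0
```

>>> {"fn": "drive_effector", "kwargs": {
  "steps": [
    [[0,0,0.0017,0,0],[0,0,0.0017,0,0],[0,0,0.0017,0,0]]
  ]
}}

```text
clock: 7.6
tool_pos: [0.6178, -0.0912, 0.0581]
orientation: [180.0, 0.0, 177.4]
force: [-0.2, -0.4, -4.0]
opening: 0.0159
gripper_force: 30.0
```

To row units: 0.0007 m / 0.6 = 0.0012.

>>> {"fn": "drive_effector", "kwargs": {
  "steps": [
    [[0,0,0.0012,0,0],[0,0,0.0012,0,0],[0,0,0.0012,0,0]]
  ]
}}

```text
clock: 7.98
tool_pos: [0.6178, -0.0912, 0.0576]
orientation: [-180.0, 0.0, 177.4]
force: [-1.6, 0.5, 1.2]
opening: 0.0153
gripper_force: 30.0
```

>>> {"fn": "drive_effector", "kwargs": {
  "steps": [
    [[0,0,0.0008,0,0],[0,0,0.0008,0,0],[0,0,0.0008,0,0]]
  ]
}}

```text
clock: 8.35
tool_pos: [0.6178, -0.0912, 0.0576]
orientation: [-180.0, 0.0, 177.4]
force: [-3.9, 1.5, 6.3]
opening: 0.0156
gripper_force: 30.0
```

Contact shows as the vertical force going from -3 to +6 N. I back the press off slightly and slide along the lane to about bed x = -0.045.

To row units: 0.08 m / 0.6 = 0.1333, 0.015 m / 0.6 = 0.025.

>>> {"fn": "drive_effector", "kwargs": {
  "steps": [
    [[0.0007,0.0083,-0.0007,0,0],[0.0007,0.025,-0.0007,0,0],[0.0007,0.045,-0.0007,0,0],[0.0007,0.0667,-0.0007,0,0],[0.0007,0.0883,-0.0007,0,0],[0.0007,0.11,-0.0007,0,0],[0.0007,0.13,-0.0007,0,0],[0.0007,0.1333,-0.0007,0,0]]
  ]
}}

```text
clock: 9.35
tool_pos: [0.6213, -0.0104, 0.0576]
orientation: [-180.0, 0.0, 177.5]
force: [0.2, -5.8, 5.7]
opening: 0.0155
gripper_force: 30.0
```

Forces are light. I continue to about x = 0.022.

To row units: 0.067 m / 0.6 = 0.1117, 0.065 m / 0.6 = 0.1083.

>>> {"fn": "drive_effector", "kwargs": {
  "steps": [
    [[0,0.01,0,0,0],[0,0.0267,0,0,0],[0,0.0433,0,0,0],[0,0.06,0,0,0],[0,0.0767,0,0,0],[0,0.0933,0,0,0],[0,0.1083,0,0,0],[0,0.1117,0,0,0]]
  ]
}}

```text
clock: 10.35
tool_pos: [0.6239, 0.0562, 0.0571]
orientation: [-180.0, -0.0, 177.4]
force: [0.2, -4.5, 3.2]
opening: 0.0158
gripper_force: 30.0
```

The height dropped 0.5 mm at the seam, as expected. I now feel my way towards the drop.

To row units: 0.013 m / 0.6 = 0.0217, 0.012 m / 0.6 = 0.02.

>>> {"fn": "drive_effector", "kwargs": {
  "steps": [
    [[0,0.005,0,0,0],[0,0.01,0,0,0],[0,0.015,0,0,0],[0,0.0183,0,0,0],[0,0.02,0,0,0],[0,0.0217,0,0,0],[0,0.0217,0,0,0]]
  ]
}}

```text
clock: 11.22
tool_pos: [0.6246, 0.0688, 0.0571]
orientation: [180.0, -0.0, 177.4]
force: [-0.7, -1.8, -1.2]
opening: 0.0156
gripper_force: 30.0
```

>>> {"fn": "drive_effector", "kwargs": {
  "steps": [
    [[0,0.0008,0,0,0],[0,0.0017,0,0,0],[0,0.0017,0,0,0]]
  ]
}}

```text
clock: 11.6
tool_pos: [0.6247, 0.0697, 0.0571]
orientation: [180.0, -0.0, 177.4]
force: [-0.2, -1.0, -1.9]
opening: 0.0157
gripper_force: 30.0
```

To row units: 0.0006 m / 0.6 = 0.001, 0.0005 m / 0.6 = 0.0008.

>>> {"fn": "drive_effector", "kwargs": {
  "steps": [
    [[0,0.0008,0.0005,0,0],[0,0.0008,0.001,0,0],[0,0.0008,0.001,0,0]]
  ]
}}

```text
clock: 11.98
tool_pos: [0.6247, 0.07, 0.057]
orientation: [-180.0, 0.0, 177.4]
force: [-1.4, -1.5, 3.8]
opening: 0.0161
gripper_force: 30.0
```

>>> {"fn": "drive_effector", "kwargs": {
  "steps": [
    [[0,0.0008,0,0,0],[0,0.0017,0,0,0],[0,0.0017,0,0,0]]
  ]
}}

```text
clock: 12.35
tool_pos: [0.6249, 0.0709, 0.0568]
orientation: [-180.0, 0.0, 177.4]
force: [-1.0, -4.2, 4.2]
opening: 0.0159
gripper_force: 30.0
```

To row units: 0.0005 m / 0.6 = 0.0008.

>>> {"fn": "drive_effector", "kwargs": {
  "steps": [
    [[0,0.0008,0,0,0],[0,0.0008,0,0,0]]
  ]
}}

```text
clock: 12.6
tool_pos: [0.6247, 0.0723, 0.056]
orientation: [179.9, -0.0, 177.4]
force: [0.3, -0.2, -2.7]
opening: 0.0161
gripper_force: 30.0
```

>>> {"fn": "drive_effector", "kwargs": {
  "steps": [
    [[0,0.0008,0,0,0],[0,0.0008,0,0,0]]
  ]
}}

```text
clock: 12.85
tool_pos: [0.6248, 0.0724, 0.0563]
orientation: [180.0, -0.0, 177.4]
force: [0.5, -0.2, -3.9]
opening: 0.0154
gripper_force: 30.0
```

>>> {"fn": "drive_effector", "kwargs": {
  "steps": [
    [[0,0.0008,0,0,0],[0,0.0008,0,0,0]]
  ]
}}

```text
clock: 13.1
tool_pos: [0.6249, 0.0727, 0.0566]
orientation: [180.0, 0.0, 177.4]
force: [-0.1, -1.0, -3.6]
opening: 0.0159
gripper_force: 30.0
```

The support is gone: the vertical force is back to -3.6 N, which is the weight alone, at x of about 0.038. I lower gently.

To row units: 0.002 m / 0.6 = 0.0033, 0.0014 m / 0.6 = 0.0023.

>>> {"fn": "drive_effector", "kwargs": {
  "steps": [
    [[0,0,0.0012,0,0],[0,0,0.0023,0,0],[0,0,0.0033,0,0],[0,0,0.0033,0,0]]
  ]
}}

```text
clock: 13.6
tool_pos: [0.6248, 0.0726, 0.0546]
orientation: [-180.0, -0.0, 177.4]
force: [-0.1, 0.7, -3.8]
opening: 0.0155
gripper_force: 30.0
```

>>> {"fn": "drive_effector", "kwargs": {
  "steps": [
    [[0,0,0.0012,0,0],[0,0,0.0025,0,0],[0,0,0.0033,0,0],[0,0,0.0033,0,0]]
  ]
}}

```text
clock: 14.1
tool_pos: [0.6248, 0.0726, 0.0526]
orientation: [-180.0, -0.0, 177.4]
force: [-0.7, 0.6, -2.1]
opening: 0.0158
gripper_force: 30.0
```

It is going in freely. I lower another 1.3 mm, then let go gently. The fingers open only to 30 mm, so they stay well clear of the rails.

To row units: 0.0012 m / 0.6 = 0.002, 0.0006 m / 0.6 = 0.001.

>>> {"fn": "drive_effector", "kwargs": {
  "steps": [
    [[0,0,0.001,0,0],[0,0,0.002,0,0],[0,0,0.002,0,0]]
  ]
}}

```text
clock: 14.48
tool_pos: [0.6248, 0.0726, 0.0514]
orientation: [-180.0, -0.0, 177.4]
force: [0.0, -1.5, -2.6]
opening: 0.0158
gripper_force: 30.0
```

>>> {"fn": "drive_effector", "kwargs": {
  "steps": [
    [[0,0,0,0,0.022],[0,0,0,0,0.03],[0,0,0,0,0.03],[0,0,0,0,0.03]]
  ]
}}

```text
clock: 14.98
tool_pos: [0.6249, 0.0726, 0.0516]
orientation: [180.0, 0.0, 177.4]
force: [0.3, -0.4, -0.3]
opening: 0.0298
gripper_force: 0.0
```

Released. I retract straight up, back off, and check with the depth map.

To row units: -0.18 m / 0.6 = -0.3, -0.17 m / 0.6 = -0.2833.

>>> {"fn": "drive_effector", "kwargs": {
  "steps": [
    [[0,0,-0.0167,0,0.03],[0,0,-0.0667,0,0.03],[0,0,-0.15,0,0.03],[-0.05,0,-0.2333,0,0.03],[-0.1167,0,-0.2833,0,0.03],[-0.1667,0,-0.3,0,0.03],[-0.1667,0,-0.3,0,0.03],[-0.1667,0,-0.3,0,0.03]]
  ]
}}

```text
clock: 15.98
tool_pos: [0.724, 0.0679, 0.2311]
orientation: [-180.0, -0.1, 177.4]
force: [-0.5, 0.1, 0.2]
opening: 0.0303
gripper_force: 0.0
```

```bash
python3 - <<'E'
from h import *
s=snap('wrist','w5');P=cloud(s);z=P[...,2];print(s['obs']['tool_pos'])
b=np.load('bed.npy');d=np.array([np.cos(b[2]),np.sin(b[2])]);n=np.array([-d[1],d[0]])
U=(P[...,:2]-b[:2])@d;V=(P[...,:2]-b[:2])@n
for a in np.arange(-.015,.09,.006):
    print(round(a,3),[round(float(np.median(z[(abs(U-a)<.003)&(abs(V-v)<.004)]))*1e3,1) for v in(-.026,0,.026)],end=' | ')
k=(z>.044)&(abs(U-.038)<.03)&(abs(V)<.04);r=cv2.minAreaRect(P[k][:,:2].astype(np.float32));c=np.array(r[0])-b[:2];print('\nbar',r[1],c@d,c@n,np.median(z[k]))
E
```

```text
[0.72396465 0.06788806 0.23107276]
-0.015 [22.4, 22.3, 22.4] | -0.009 [22.5, 22.3, 22.2] | -0.003 [22.1, 22.0, 22.6] | 0.003 [22.0, 22.1, 21.9] | 0.009 [22.8, 22.2, 22.3] | 0.015 [22.3, 22.2, 22.2] | 0.021 [22.4, 22.1, 22.0] | 0.027 [22.2, 22.8, 22.2] | 0.033 [22.5, 50.3, 22.4] | 0.039 [22.4, 50.3, 22.1] | 0.045 [22.6, 49.8, 22.3] | 0.051 [22.2, 22.7, 22.4] | 0.057 [22.4, 22.3, 22.2] | 0.063 [22.1, 22.3, 21.9] | 0.069 [22.6, 22.4, 22.2] | 0.075 [22.2, 21.6, 22.2] | 0.081 [22.4, 22.3, 22.1] | 0.087 [22.3, 22.5, 22.2] | 
bar (0.016115834936499596, 0.0444161631166935) 0.03781196949558432 -0.0005087012931940872 0.050095740048780174
```

View pics/w5.png

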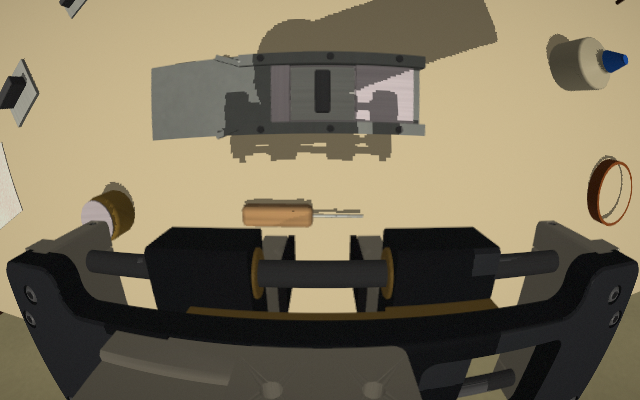

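The picture shows the plate flush in the pocket, with its bar at (322,91). Its top is level at 22 mm and its centre is at bed (0.038, -0.0005). The bystanders look undisturbed, so I hand in.

```bash
python3 -c "
from plant import job; print(job.close_job())"
```

```text
the job is handed in; nothing more can be done
None
```

The die plate is flush in the pocket at bed x ≈ 0.038 m, released and with the arm clear; I handed the job in at about 16 s, and no verdict was printed.

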